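# Set the shaker cradle's jaw to the gauge clip with its thumbwheel

### The job

On the bench stands a shaker cradle whose sliding blue jaw is driven by a knurled thumbwheel. With your fingertips on top of the wheel, pressing lightly, roll it stroke by stroke until the jaw has closed so far that its black pointer lines up with the red gauge clip, within the clip's width; then take your hand away. Work only the wheel: do not push the jaw or the clip themselves, and leave the things around it where they are.

Things in the scene. Friction and masses are not known exactly. Their poses are not given: they have to be found in the camera images.
- cradle: Grey base plate fixed on the bench, 104 x 330 x 18 mm; steel guide rods, fixed blue jaw at its +y end, grey wheel housing (55 x 74 mm, top 56 mm high) at its -y end. Origin: centre of its underside, on the bench; z up, y along the plate, the way the jaw moves to close; scale and clip lie along its -x edge. Only the wheel stands higher than 63 mm.
- thumbwheel: Knurled steel wheel, diameter 48 mm, 26 mm wide, axis along the cradle's x, standing 16 mm out of its housing. Origin: wheel centre, at (0, -115, 48) mm in the cradle's frame. It turns on a rigid axle with light friction (about 1 N at its rim, so 3 to 10 N of press is plenty) and stays where it is left.
- wheel_top (a point): Topmost point of the wheel, 72 mm above the bench, at (0, -115, 72) mm in the cradle's frame; does not turn with the wheel. Axes as the cradle's. Rolling the wheel's top along the cradle's +y moves the jaw to +y and closes the gap, 8 mm for each radian (24 mm of rolling); rolling back opens it.
- jaw: Sliding blue jaw, 58 x 16 mm from above (and a 4 mm rubber pad), top 63 mm above the bench. Moves only along the cradle's y; starts with its middle 65 mm on the +y side of the wheel's centre. Origin: at bench height under the jaw's middle. Not to be touched.
- pointer_tip (a point): Tip of the jaw's black pointer, 3 mm wide, over the white scale, 26 mm above the bench; moves with the jaw.
- gauge_mark (a point): Middle of the top of the red gauge clip (8 mm wide along the cradle's y) on the edge of the base plate, beside the pointer's path. Axes as the cradle's. The jaw is set when the pointer tip has the same y in this frame; at the start the clip lies 22 to 45 mm to the pointer's +y side. Not to be touched.
- freezer_box: Small white card box, 80 x 80 x 50 mm, loose, behind the cradle; origin under its centre. Leave it.
- tube_rack: Yellow wire rack with blue-capped tubes, 52 x 86 x 122 mm, loose; origin under its centre. Leave it.
- petri_dish: Clear lidded petri dish, 71 x 71 x 15 mm, loose; origin under its centre. Leave it.
- marker_pen: Green and white marker pen, 17 x 135 x 16 mm, lying loose; origin under its centre. Leave it.

How it is judged:
By the outcome, as a careful person would: the job done as asked, in the order asked, and still so for the second after the job is handed in, with the robot touching nothing.
It also fails if it takes over 72 s, if anything falls off the work surface, if the arm or the gripper's body presses on something with over 40 N, if the wrist force passes 120 N, or if a joint passes its speed limit or range.

### The arm

A 7-joint arm with a two-finger parallel gripper is mounted at the origin on a cart in front of the work surface, level with it; the furniture and walls round the work are solid. World frame = base frame: x ahead of the robot, y to its left, z up, the work surface at z = 0. Lengths are in m, angles in rad, forces in N, time in s.
With the tool pointing down it reaches from about 0.425 to 0.875 m from the base axis. Payload 4.7 kg.
Tool frame: the origin (TCP) lies at the very end of the fingers, on their centre line; the grasp point (between the pads) lies 19 mm behind it; x points along the fingers, z is the direction in which the jaws open and shut, and the axes are right-handed (so a half turn about x gives the same grasp; the last joint's range is limited). The gripper opens to 87 mm and grips with 3 to 60 N. Pads are 19 mm wide; open, the fingers measure 117 mm over their backs; the gripper's body (75 mm by 190 mm) begins 51 mm behind the grasp point.
Start: joints at [1.307, 0.321, -0.07, 1.45, 0.023, 1.371, -0.057], TCP at [0.178, -0.625, 0.223] pointing down, gripper open.
Joint ranges: [-2.86, 2.86], [-0.3, 2.09], [-1.38, 1.24], [0.06, 2.45], [-1.56, 4.7], [0.09, 2.05], [-2.69, 2.69]. Speed limits (rad/s): [2.57, 2.57, 3.14, 3.14, 3.14, 3.14, 3.14].

### API

Orientations are given as a rotation vector (axis times angle).
In Python, from bench import * gives the robot as it stands.
- The arm moves only by the shell command python3 -m handwheel 'ROWS' [OPENING] [FORCE]. ROWS is JSON, a list of rows, each an object with "xyz": the shift along the world's x, y, z in cm, a list of three; "angular": the turn, a rotation vector about the world's x, y, z in degrees, a list of three. A call has 1 to 5 rows; each row shifts and turns the pose as measured when the row begins; what a row does not reach is not made up. A row lasts 1/12 s, in which the tool goes at most 41.7 mm and 7.16 degrees, less where a joint would pass 70% of its speed; a pose out of reach is approached as far as the arm can. A call with a gripper value outside its range is refused whole. OPENING is the finger opening in cm, from 0 to 8.7, set as the call begins (- or left out, the last holds). The fingers move at their own pace and stop on an object; FORCE is the grip in N (left out, the last holds). Time passes only in rows, so rows that do not move let the fingers close. It gives the time, the measured TCP pose, the force and the opening at its end, in the units of the state.
- get_state(): the state, without advancing time (a new reading comes with each control period).
- get_image(name): name is "side" or "top" or "wrist"; returns a dict with "pixels" (384x512x3 uint8, blue, green, red), "K" (3x3 intrinsics, pixels), "dist" ([k1, k2, p1, p2, k3] as OpenCV has them; the pictures are not rectified), "cam_to_world" (4x4, takes a point from camera to world coordinates). Camera axes: x right, y down, z forward; pixel columns grow to the right and rows downward; lengths in m; the calibration is good to about 2 mm. A picture is of the moment at which its call begins. There is no depth.
- close_job(): hands the job in, once; it reports no verdict.
The state is a dict: "time": time; "joint_positions": joint angles; "qd": joint speeds; "joint_torque": joint torques, N m; "position": TCP position; "tool_rot": TCP orientation; "ft_force": force on the tool from outside, world axes, zero at the start; "torque": the same for the moment, N m; "grip_width": opening from 0.0 (shut) to 1.0 (fully open).
Only numpy, scipy, OpenCV 4.12 (cv2) and the standard library are available. Lean on these libraries where they do the work, as an engineer would, in place of code of your own. Each camera call takes 0.05 s, during which the arm holds its last target.

## Working session

There is one attempt and no reset: what is moved stays moved. The work goes in short steps, Python scripts to look and compute and a shell command to move; the robot and the scene stay as the last step left them, time stands still between calls to the robot, and variables do not carry over. Pictures are saved under pics/ and viewed, and the job is handed in when it is done.

```bash
ls; mkdir -p pics; python3 - <<'E'
from bench import *
import cv2
s=get_state();print({k:(v if not hasattr(v,'__len__') else [round(float(x),3) for x in v]) for k,v in s.items()})
for n in ("top","side","wrist"):
    im=get_image(n);cv2.imwrite(f"pics/{n}0.png",im["pixels"]);print(n,im["cam_to_world"])
E
```

```text
pics
{'time': 0.0, 'joint_positions': [1.307, 0.322, -0.07, 1.452, 0.023, 1.371, -0.057], 'qd': [-0.001, -0.0, 0.0, 0.0, 0.002, -0.002, -0.002], 'joint_torque': [-0.0, -49.129, -0.404, -31.252, -0.064, 0.044, 0.0], 'position': [0.178, -0.625, 0.221], 'tool_rot': [1.003, 1.329, -1.002], 'ft_force': [0.714, -0.958, 0.088], 'torque': [-0.033, 0.042, -0.026], 'grip_width': 0.9994506792077743}
top [[ 0.06676962 -0.97551274  0.20956315  0.31998811]
 [-0.9977673  -0.06559449  0.01256082  0.00337193]
 [ 0.00149295 -0.20993394 -0.97771443  1.09074776]
 [ 0.          0.          0.          1.        ]]
side [[-0.86253371 -0.30632577  0.40274078  0.00457877]
 [-0.50584757  0.5415206  -0.67147128  0.86979288]
 [-0.01240347 -0.78289205 -0.62203391  0.87146038]
 [ 0.          0.          0.          1.        ]]
wrist [[ 0.27446272 -0.91813487 -0.28582962  0.25647429]
 [-0.9615968  -0.26247183 -0.08025037 -0.60277067]
 [-0.00134156  0.29687858 -0.95491429  0.38467886]
 [ 0.          0.          0.          1.        ]]
```

View pics/top0.png

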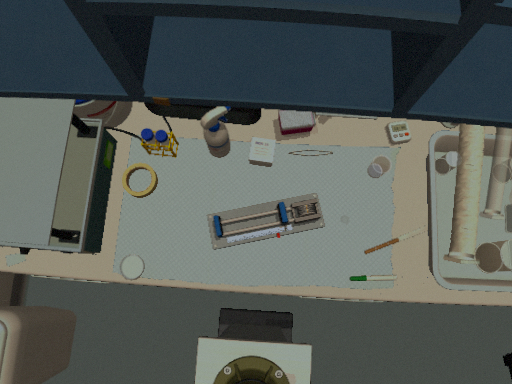

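View pics/side0.png

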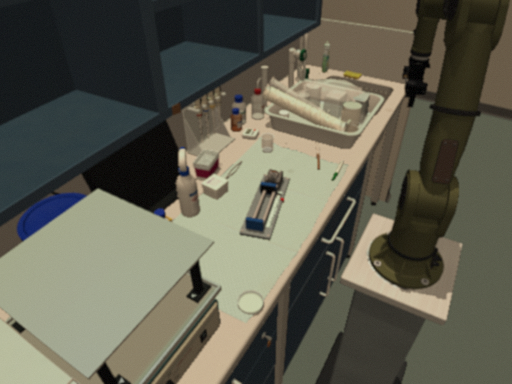

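The top view shows the cradle at about (266,221). The wheel is at about (305,209), the sliding jaw at (283,212), the fixed jaw at (217,226) and the red clip at about (278,235). I'll zoom in for more detail.

```bash
python3 - <<'E'
import cv2
im=cv2.imread("pics/top0.png")
cv2.imwrite("pics/topz.png",cv2.resize(im[185:255,200:333],None,fx=6,fy=6,interpolation=cv2.INTER_CUBIC))
im=cv2.imread("pics/side0.png")
cv2.imwrite("pics/sidez.png",cv2.resize(im[160:245,230:310],None,fx=7,fy=7,interpolation=cv2.INTER_CUBIC))
E
```

```text
(no output)
```

View pics/topz.png

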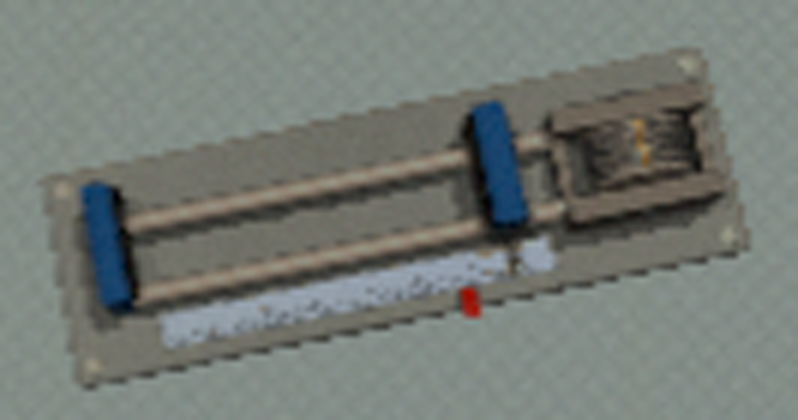

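View pics/sidez.png

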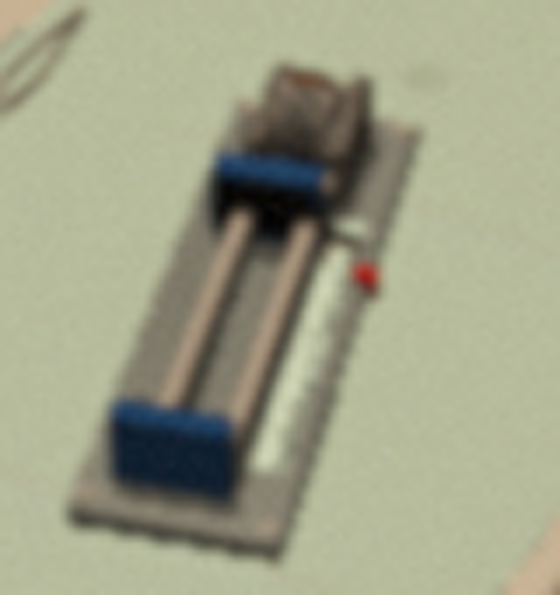

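View pics/wrist0.png

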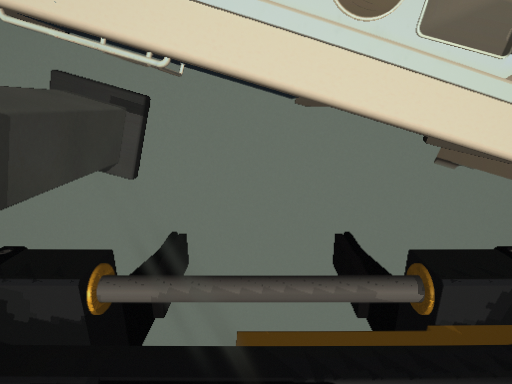

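```bash
cat > h.py <<'E'
import cv2,numpy as np
def ray(im,uv):
    p=cv2.undistortPoints(np.array([[uv]],float),im["K"],np.array(im["dist"],float)).ravel()
    T=np.array(im["cam_to_world"]);return T[:3,3],T[:3,:3]@np.array([p[0],p[1],1])
def plane(im,uv,z):
    o,d=ray(im,uv);return o+d*(z-o[2])/d[2]
def proj(im,P):
    T=np.linalg.inv(np.array(im["cam_to_world"]));r=cv2.Rodrigues(T[:3,:3])[0]
    return cv2.projectPoints(np.array([P],float),r,T[:3,3],im["K"],np.array(im["dist"],float))[0].ravel()
E
python3 - <<'E'
from bench import *
from h import *
im=get_image("top");si=get_image("side")
f=lambda u,v:(200+(u+.5)/6-.5,185+(v+.5)/6-.5)
c=np.array([plane(im,f(*p),.018)[:2] for p in [(50,183),(697,52),(747,247),(88,383)]])
print(c.round(4),[np.linalg.norm(c[i]-c[i-1]).round(4) for i in range(4)])
o=c.mean(0);yd=(c[0]+c[3]-c[1]-c[2]);yd/=np.linalg.norm(yd);xd=np.array([yd[1],-yd[0]])
print("centre",o,"ydir",yd,"yaw",np.degrees(np.arctan2(-yd[0],yd[1])))
loc=lambda p:np.array([(p[:2]-o)@xd,(p[:2]-o)@yd])*1e3
for n,p,z in [("fixed jaw",(108,245),.063),("jaw",(500,163),.063),("ptr",(513,262),.026),("clip",(471,300),.026),("wheel stripe",(641,142),.072),("jawtop centre far edge",(487,103),.063),("jaw near",(512,222),.063)]:
    print(n,loc(plane(im,f(*p),z)).round(1))
g=lambda u,v:(230+(u+.5)/7-.5,160+(v+.5)/7-.5)
for n,p,z in [("clip",(366,272),.026),("wheel",(308,78),.072),("ptr",(352,240),.026),("c1",(75,515),.018),("c2",(275,550),.018),("c3",(418,130),.018)]: print("side",n,loc(plane(si,g(*p),z)).round(1))
w=o+yd*-.115; print("wheeltop",w, np.hypot(*w))
E
```

```text
[[ 0.494   0.1584]
 [ 0.5799 -0.1512]
 [ 0.4853 -0.1787]
 [ 0.3994  0.1314]] [np.float64(0.0984), np.float64(0.3213), np.float64(0.0985), np.float64(0.3218)]
centre [ 0.48968756 -0.0100353 ] ydir [-0.26718631  0.96364489] yaw 15.496904025971386
fixed jaw [  6.6 135.7]
jaw [  7.6 -49. ]
ptr [-34.3 -48.7]
clip [-48.  -25.2]
wheel stripe [   2.6 -113.9]
jawtop centre far edge [ 36.5 -49.2]
jaw near [-20.5 -48.5]
side clip [-50.6 -20.8]
side wheel [   1.2 -114.1]
side ptr [-38.5 -44. ]
side c1 [ 44.5 171.7]
side c2 [-49.2 170.8]
side c3 [ -51.7 -154.9]
wheeltop [ 0.52041398 -0.12085446] 0.5342625901728826
```

```bash
python3 - <<'E'
from bench import *
import numpy as np
from scipy.spatial.transform import Rotation as R
s=get_state();M=R.from_rotvec(s["tool_rot"]).as_matrix();print(M.round(3))
z=M[:,2];print("opening az",np.degrees(np.arctan2(z[1],z[0])), "cradle y az",90+15.5,"x az",15.5)
print(np.array([.5204,-.1209,.12])-s["position"],s["time"])
E
```

```text
[[-0.     0.962  0.274]
 [ 0.001  0.274 -0.962]
 [-1.    -0.    -0.001]]
opening az -74.08053427103356 cradle y az 105.5 x az 15.5
[ 0.34223957  0.50396568 -0.10205616] 0.25
```

```bash
R='[{"xyz":[2.2,3.3,0],"angular":[0,0,0]},{"xyz":[2.2,3.3,0],"angular":[0,0,0]},{"xyz":[2.2,3.3,0],"angular":[0,0,0]},{"xyz":[2.2,3.3,0],"angular":[0,0,0]},{"xyz":[2.2,3.3,0],"angular":[0,0,0]}]'; echo skip
python3 -m handwheel '[{"xyz":[2.2,3.3,0],"angular":[0,0,0]},{"xyz":[2.2,3.3,0],"angular":[0,0,0]},{"xyz":[2.2,3.3,0],"angular":[0,0,0]},{"xyz":[2.2,3.3,0],"angular":[0,0,0]},{"xyz":[2.2,3.3,0],"angular":[0,0,0]}]' 0 10
```

```text
skip
time: 0.67
position: [0.2802, -0.4613, 0.2186]
tool_rot: [1.014, 1.325, -1.022]
ft_force: [0.9, -0.5, -0.3]
grip_width: 0.709
```

```bash
python3 -m handwheel '[{"xyz":[2.4,3.3,0],"angular":[0,0,0]},{"xyz":[2.4,3.3,0],"angular":[0,0,0]},{"xyz":[2.4,3.3,0],"angular":[0,0,0]},{"xyz":[2.4,3.3,0],"angular":[0,0,0]},{"xyz":[2.4,3.3,0],"angular":[0,0,0]}]'
python3 -m handwheel '[{"xyz":[2.4,3.3,0],"angular":[0,0,0]},{"xyz":[2.4,3.3,0],"angular":[0,0,0]},{"xyz":[2.4,3.3,0],"angular":[0,0,0]},{"xyz":[2.4,3.3,0],"angular":[0,0,0]}]'
python3 - <<'E'
from bench import *
import cv2
from h import *
from scipy.spatial.transform import Rotation as R
s=get_state();print(s["position"],s["ft_force"],s["grip_width"],R.from_rotvec(s["tool_rot"]).as_matrix().round(3))
im=get_image("wrist");cv2.imwrite("pics/wrist1.png",im["pixels"])
for l in [0,-115]:
    print(proj(im,[.4897-.2672*l/1e3,-.0100+.9636*l/1e3,.018 if l==0 else .072]))
im=get_image("top");cv2.imwrite("pics/top1.png",im["pixels"])
E
```

```text
time: 1.08
position: [0.4008, -0.2908, 0.2191]
tool_rot: [1.014, 1.322, -1.025]
ft_force: [1.1, -0.2, -0.2]
grip_width: 0.322
time: 1.42
position: [0.4973, -0.155, 0.2202]
tool_rot: [1.013, 1.318, -1.026]
ft_force: [1.1, -0.1, -1.2]
grip_width: 0.043
[ 0.49728315 -0.15496791  0.22024503] [ 1.09853897 -0.09013785 -1.21281746] 0.04327849521547139 [[-0.004  0.968  0.252]
 [-0.006  0.252 -0.968]
 [-1.    -0.006  0.005]]
[141.69191227 149.01777349]
[232.96285704 154.68920644]
```

View pics/wrist1.png

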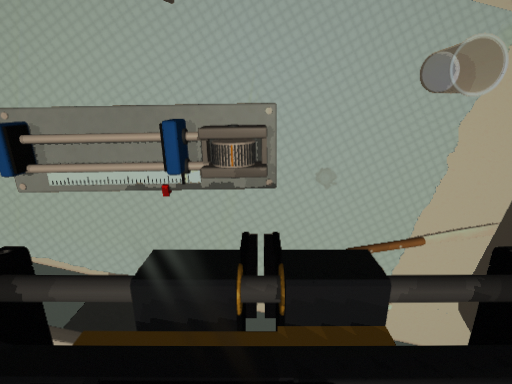

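View pics/top1.png

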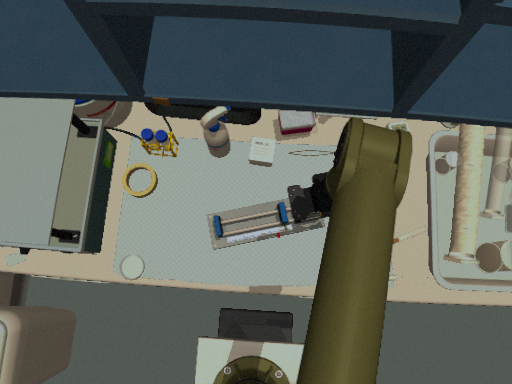

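```bash
python3 - <<'E'
import cv2
im=cv2.imread("pics/wrist1.png")
cv2.imwrite("pics/wz1.png",cv2.resize(im[95:205,130:290],None,fx=5,fy=5,interpolation=cv2.INTER_CUBIC))
E
```

```text
(no output)
```

View pics/wz1.png

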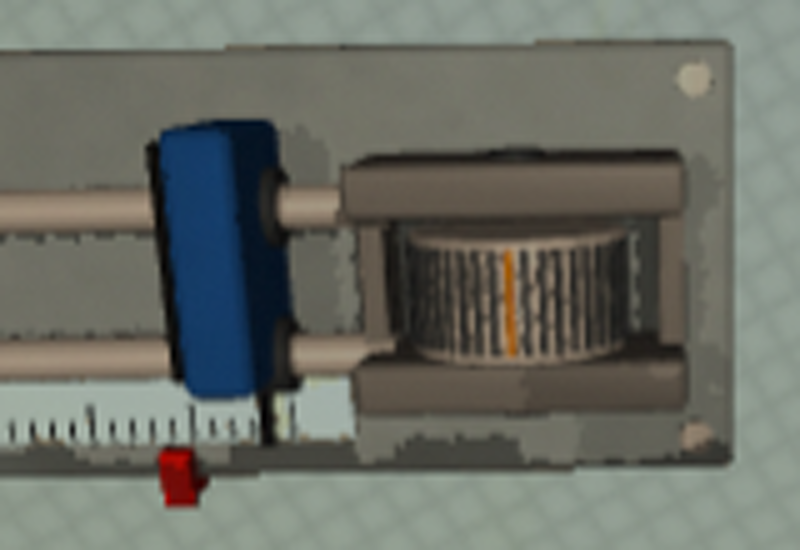

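```bash
cat >> h.py <<'E'
o=np.array([.4897,-.0100]);yd=np.array([-.2672,.9636]);xd=np.array([.9636,.2672])
loc=lambda p:np.array([(p[:2]-o)@xd,(p[:2]-o)@yd])*1e3
E
python3 - <<'E'
from bench import *
from h import *
im=get_image("wrist")
g=lambda u,v:(130+(u+.5)/5-.5,95+(v+.5)/5-.5)
for n,p,z in [("clip",(176,465),.026),("ptr",(267,440),.026),("cornTR",(732,42),.018),("cornBR",(730,463),.018),("wheel",(511,305),.072),("maj1",(91,420),.02),("maj2",(191,420),.02)]: print(n,loc(plane(im,g(*p),z)).round(1))
s=get_state();p=s["position"];print(p,loc(p),s["grip_width"])
for l in (-127,-115,-103): print(l,((o+yd*l/1e3-p[:2])*100).round(2))
E
```

```text
clip [-43.1 -19. ]
ptr [-36.8 -42. ]
cornTR [  56.  -155.3]
cornBR [ -45.3 -156. ]
wheel [   3.8 -107.2]
maj1 [-33.   3.]
maj2 [-33.1 -21.9]
[ 0.49820245 -0.15254086  0.22007489] [ -29.89395409 -139.62423127] 0.012449763704544113
-127 [2.54 2.02]
-115 [2.22 3.17]
-103 [1.9  4.33]
```

```bash
python3 -m handwheel '[{"xyz":[2.6,2.1,-1],"angular":[0,0,0]},{"xyz":[0,0,-3.5],"angular":[0,0,0]},{"xyz":[0,0,-3.5],"angular":[0,0,0]},{"xyz":[0,0,-2],"angular":[0,0,0]},{"xyz":[0,0,0],"angular":[0,0,0]}]'
python3 - <<'E'
from bench import *
from h import *
s=get_state();p=s["position"];print(p,loc(p),s["ft_force"],s["grip_width"])
im=get_image("wrist");cv2.imwrite("pics/wrist2.png",im["pixels"])
E
```

```text
time: 1.98
position: [0.5244, -0.1379, 0.1188]
tool_rot: [1.01, 1.312, -1.025]
ft_force: [-0.7, 0.1, 0.2]
grip_width: 0.001
[ 0.52438134 -0.13794789  0.11876557] [  -0.76873799 -132.55744449] [-0.7117156   0.09966108  0.18985361] 0.0005116169162418246
```

View pics/wrist2.png

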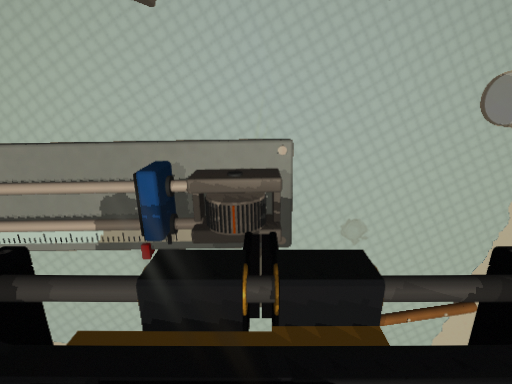

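```bash
python3 - <<'E'
from bench import *
from h import *
im=get_image("wrist");s=get_state();p=s["position"]
print(proj(im,p), proj(im,[*(p[:2]+.01*yd),p[2]]),proj(im,[*(p[:2]+.0095*xd),p[2]]))
W=lambda x,y,z:proj(im,[*(o+xd*x/1e3+yd*y/1e3),z]).round(1)
print("wheeltop",W(0,-115,.072),"wheel +-x",W(13,-115,.072),W(-13,-115,.072),"corner",W(52,-165,.018),W(-52,-165,.018))
print(p,loc(p))
E
```

```text
[260.56798796 246.21586116] [243.63541151 246.54426034] [260.32187631 231.40495313]
wheeltop [235.  218.1] wheel +-x [234.3 201.6] [235.7 234. ] corner [294. 139.] [292.1 246.9]
[ 0.52674445 -0.13834949  0.12254779] [   1.4010481  -133.57584236]
```

```bash
python3 -m handwheel '[{"xyz":[-0.2,0.8,-2],"angular":[0,0,0]},{"xyz":[0,0,-1.5],"angular":[0,0,0]},{"xyz":[0,0,0],"angular":[0,0,0]},{"xyz":[0,0,0],"angular":[0,0,0]}]'
python3 - <<'E'
from bench import *
from h import *
s=get_state();p=s["position"];print(p,loc(p),s["ft_force"],s["time"])
E
```

```text
time: 2.42
position: [0.5292, -0.1353, 0.0951]
tool_rot: [1.016, 1.291, -1.024]
ft_force: [-0.2, -0.1, 0.5]
grip_width: 0.005
[ 0.52919216 -0.13526426  0.09507291] [   4.58403639 -131.25694306] [-0.1535467  -0.05789954  0.45651325] 2.4167
```

```bash
cat > st.py <<'E'
from bench import *
from h import *
from scipy.spatial.transform import Rotation as R
s=get_state();p=s["position"];M=R.from_rotvec(s["tool_rot"]).as_matrix()
f=np.array(s["ft_force"])
print("loc",loc(p).round(1),"z %.1f"%(p[2]*1e3),"F loc",(f[:2]@xd).round(1),(f[:2]@yd).round(1),f[2].round(1),"t",s["time"],"tipdir",M[:,0].round(3),"open az",np.degrees(np.arctan2(-M[1,2],-M[0,2])).round(1))
E
python3 -m handwheel '[{"xyz":[-0.5,0.5,-1],"angular":[0,0,0]},{"xyz":[-0.1,0.2,-0.6],"angular":[0,0,0]},{"xyz":[0,0,0],"angular":[0,0,0]}]'
python3 st.py
```

```text
time: 2.67
position: [0.5255, -0.1299, 0.0827]
tool_rot: [1.019, 1.282, -1.023]
ft_force: [-0.4, -0.7, -0.0]
grip_width: 0.004
loc [   2.5 -125.1] z 82.7 F loc -0.6 -0.6 -0.0 t 2.6667 tipdir [ 0.024 -0.022 -0.999] open az 104.1
```

```bash

python3 -m handwheel '[{"xyz":[0,0,-0.3],"angular":[1.3,1.4,1.4]},{"xyz":[0,0,-0.3],"angular":[0.5,0.5,0.5]},{"xyz":[0,0,-0.2],"angular":[0,0,0]}]'
python3 st.py
```

```text
time: 2.92
position: [0.5261, -0.1296, 0.0762]
tool_rot: [1.003, 1.341, -0.999]
ft_force: [-0.8, 0.4, 0.3]
grip_width: 0.005
loc [   3.1 -125. ] z 76.2 F loc -0.6 0.6 0.3 t 2.9167 tipdir [-0.008  0.009 -1.   ] open az 106.1
```

```bash

python3 -m handwheel '[{"xyz":[-0.1,0,-0.3],"angular":[-0.4,-0.4,0]},{"xyz":[-0.1,0,-0.2],"angular":[0,0,0]}]'
python3 st.py
python3 -m handwheel '[{"xyz":[0,0,-0.2],"angular":[0,0,0]}]'
python3 st.py
```

```text
time: 3.08
position: [0.5249, -0.1299, 0.0712]
tool_rot: [1.002, 1.328, -0.999]
ft_force: [-0.2, -0.5, 7.0]
grip_width: 0.001
loc [   1.9 -124.9] z 71.2 F loc -0.3 -0.4 7.0 t 3.0833 tipdir [ 0.002  0.001 -1.   ] open az 106.1
time: 3.17
position: [0.5256, -0.1312, 0.0709]
tool_rot: [1.0, 1.324, -0.999]
ft_force: [-4.4, -4.2, 18.2]
grip_width: 0.006
loc [   2.2 -126.4] z 70.9 F loc -5.4 -2.9 18.2 t 3.1667 tipdir [ 0.004 -0.002 -1.   ] open az 106.0
```

```bash

python3 -m handwheel '[{"xyz":[-0.2,0.6,-0.04],"angular":[0,0,0]},{"xyz":[-0.2,0.7,-0.06],"angular":[0,0,0]}]'
python3 st.py
python3 - <<'E'
from bench import *
import cv2
im=get_image("wrist");cv2.imwrite("pics/wrist3.png",im["pixels"])
E
```

```text
time: 3.33
position: [0.5231, -0.1225, 0.0724]
tool_rot: [1.0, 1.315, -1.003]
ft_force: [-0.4, -2.5, 2.7]
grip_width: 0.005
loc [   2.2 -117.3] z 72.4 F loc -1.0 -2.3 2.7 t 3.3333 tipdir [ 0.008 -0.009 -1.   ] open az 105.8
```

View pics/wrist3.png

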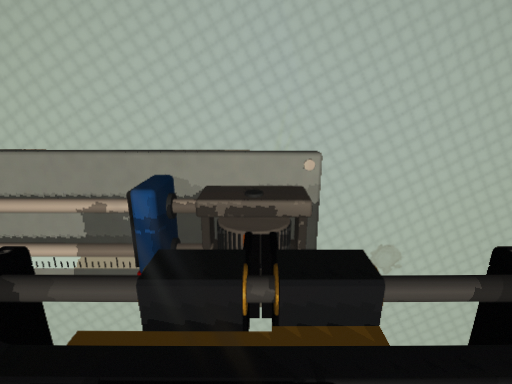

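```bash

python3 -m handwheel '[{"xyz":[-0.2,0.7,-0.08],"angular":[0,0,0]},{"xyz":[-0.2,0.7,-0.08],"angular":[0.3,0.3,0]}]'
python3 st.py
```

```text
time: 3.55
position: [0.5191, -0.1074, 0.0718]
tool_rot: [1.001, 1.321, -1.003]
ft_force: [-0.8, -0.5, 0.4]
grip_width: 0.005
loc [   2.3 -101.7] z 71.8 F loc -0.9 -0.3 0.4 t 3.55 tipdir [ 0.005 -0.005 -1.   ] open az 105.9
```

```bash

python3 -m handwheel '[{"xyz":[0,0,1],"angular":[0,0,0]},{"xyz":[0.6,-2.2,1],"angular":[0,0,0]},{"xyz":[0,0,0],"angular":[0,0,0]},{"xyz":[0,0,0],"angular":[0,0,0]}]'
python3 st.py
python3 - <<'E'
from bench import *
import cv2
for n in("wrist","side","top"):
  im=get_image(n);cv2.imwrite(f"pics/{n}4.png",im["pixels"])
  if n=="side": cv2.imwrite("pics/sidez4.png",cv2.resize(im["pixels"][160:245,230:310],None,fx=7,fy=7,interpolation=cv2.INTER_CUBIC))
E
```

```text
time: 3.88
position: [0.5232, -0.1241, 0.0917]
tool_rot: [0.998, 1.33, -0.998]
ft_force: [-0.6, 0.6, -0.7]
grip_width: 0.007
loc [   1.8 -118.9] z 91.7 F loc -0.4 0.8 -0.7 t 3.8833 tipdir [ 0. -0. -1.] open az 106.2
```

View pics/wrist4.png

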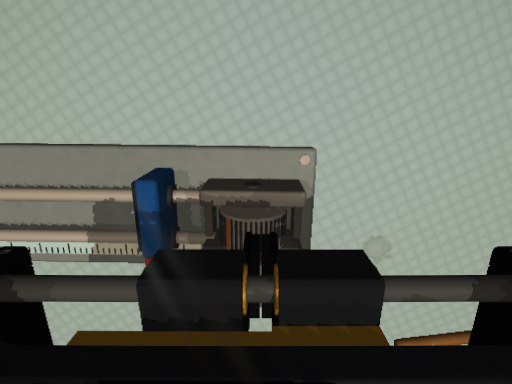

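View pics/sidez4.png

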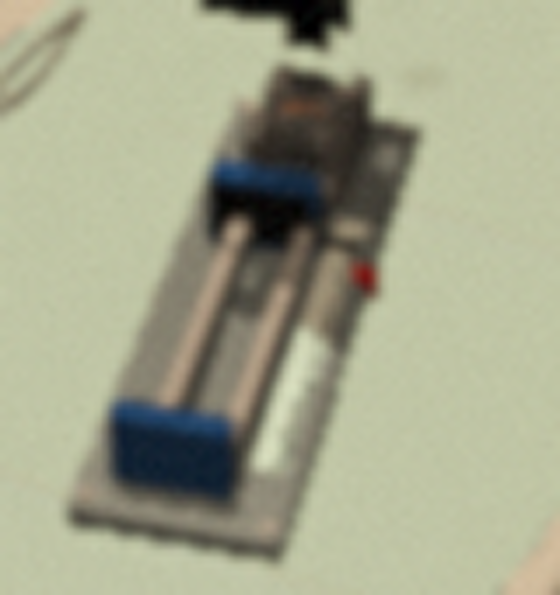

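```bash

python3 -m handwheel '[{"xyz":[0.2,-0.7,-0.9],"angular":[0,0,0]},{"xyz":[0,-0.2,-0.8],"angular":[0,0,0]},{"xyz":[0,0,0],"angular":[0,0,0]}]'
python3 st.py
```

```text
time: 4.28
position: [0.5246, -0.1335, 0.0723]
tool_rot: [0.997, 1.331, -0.998]
ft_force: [-1.0, -0.2, 0.3]
grip_width: 0.004
loc [   0.6 -128.3] z 72.3 F loc -1.0 0.1 0.3 t 4.2833 tipdir [-0.001 -0.001 -1.   ] open az 106.3
```

```bash

python3 -m handwheel '[{"xyz":[-0.1,0.5,-0.1],"angular":[0,0,0]},{"xyz":[-0.2,0.6,-0.1],"angular":[0,0,0]}]'
python3 st.py
python3 -m handwheel '[{"xyz":[-0.2,0.6,-0.1],"angular":[0,0,0]}]'
python3 st.py
python3 -m handwheel '[{"xyz":[-0.2,0.6,-0.1],"angular":[0,0,0]}]'
python3 st.py
```

```text
time: 4.45
position: [0.5229, -0.1269, 0.0716]
tool_rot: [0.996, 1.324, -1.002]
ft_force: [-2.9, -5.6, 18.7]
grip_width: 0.005
loc [   0.7 -121.6] z 71.6 F loc -4.2 -4.6 18.7 t 4.45 tipdir [ 0.001 -0.006 -1.   ] open az 106.1
time: 4.53
position: [0.5218, -0.1231, 0.0723]
tool_rot: [0.995, 1.32, -1.004]
ft_force: [-2.2, -2.1, 8.1]
grip_width: 0.008
loc [   0.7 -117.5] z 72.3 F loc -2.7 -1.4 8.1 t 4.5333 tipdir [ 0.003 -0.009 -1.   ] open az 106.0
time: 4.62
position: [0.5203, -0.1183, 0.0724]
tool_rot: [0.995, 1.317, -1.006]
ft_force: [0.2, -0.8, 1.8]
grip_width: 0.007
loc [   0.6 -112.5] z 72.4 F loc 0.0 -0.8 1.8 t 4.6167 tipdir [ 0.005 -0.012 -1.   ] open az 105.9
```

```bash

python3 -m handwheel '[{"xyz":[-0.2,0.6,-0.1],"angular":[0.4,0.2,0]}]'
python3 st.py
python3 -m handwheel '[{"xyz":[-0.1,0.4,-0.07],"angular":[0.2,0.1,0]}]'
python3 st.py
```

```text
time: 4.7
position: [0.5188, -0.1123, 0.0722]
tool_rot: [0.998, 1.323, -1.004]
ft_force: [-1.0, -1.3, 3.2]
grip_width: 0.005
loc [   0.7 -106.4] z 72.2 F loc -1.3 -1.0 3.2 t 4.7 tipdir [ 0.002 -0.006 -1.   ] open az 105.9
time: 4.78
position: [0.5178, -0.1079, 0.0718]
tool_rot: [1.0, 1.326, -1.002]
ft_force: [0.2, -1.1, 1.0]
grip_width: 0.001
loc [   0.9 -101.8] z 71.8 F loc -0.1 -1.1 1.0 t 4.7833 tipdir [ 0.001 -0.002 -1.   ] open az 106.0
```

```bash

python3 -m handwheel '[{"xyz":[0,0,1.5],"angular":[0,0,0]},{"xyz":[0,-1.5,4],"angular":[0,0,0]},{"xyz":[-2,-1.5,2.5],"angular":[0,0,0]},{"xyz":[0,0,0],"angular":[0,0,0]},{"xyz":[0,0,0],"angular":[0,0,0]}]'
python3 st.py
cat > look.py <<'E'
import sys
from bench import *
from h import *
k=sys.argv[1]
im=get_image("wrist");P=im["pixels"]
u,v=proj(im,[*(o+xd*-.035+yd*-.045),.026]).astype(int)
u0=max(u-60,0);v0=max(v-60,0)
cv2.imwrite(f"pics/w{k}.png",P);cv2.imwrite(f"pics/wz{k}.png",cv2.resize(P[v0:v0+110,u0:u0+150],None,fx=5,fy=5,interpolation=cv2.INTER_CUBIC))
np.savez(f"v{k}.npz",K=im["K"],dist=im["dist"],cam_to_world=im["cam_to_world"],u0=u0,v0=v0)
print(u0,v0)
hsv=cv2.cvtColor(P,cv2.COLOR_BGR2HSV);m=((hsv[...,0]<6)|(hsv[...,0]>174))&(hsv[...,1]>180)&(hsv[...,2]>90)
ys,xs=np.nonzero(m);print("red",xs.mean(),ys.mean(),len(xs),loc(plane(im,(xs.mean(),ys.mean()),.026)))
E
python3 look.py 5
```

```text
time: 5.2
position: [0.4939, -0.1315, 0.1498]
tool_rot: [0.999, 1.342, -0.997]
ft_force: [0.7, 1.0, 0.1]
grip_width: 0.005
loc [ -28.5 -118.2] z 149.8 F loc 0.9 0.8 0.1 t 5.2 tipdir [-0.008  0.007 -1.   ] open az 106.4
127 134
red 168.68817204301075 208.94623655913978 93 [-50.17824669 -24.71955315]
```

View pics/wz5.png

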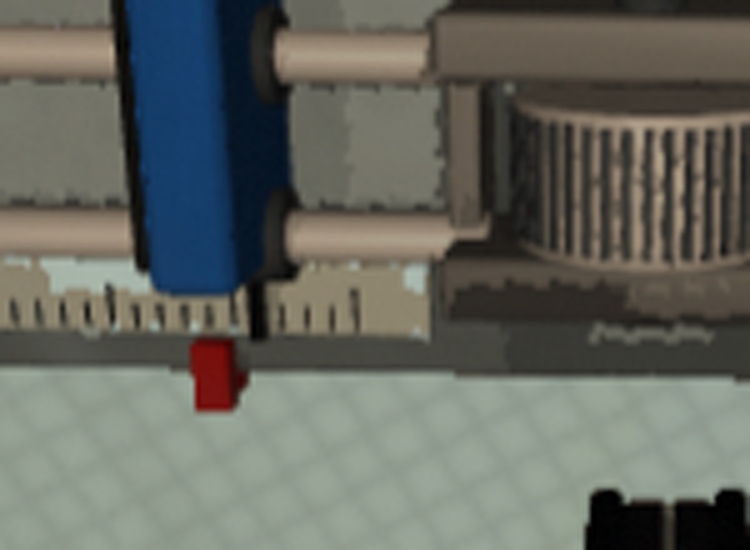

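```bash
python3 - <<'E'
from h import *
d=np.load("v5.npz");g=lambda u,v:(d["u0"]+(u+.5)/5-.5,d["v0"]+(v+.5)/5-.5)
for n,p,z in [("ptr",(258,335),.026),("clipL",(191,342),.026),("clipR",(236,342),.026),("clipL2",(196,408),.026),("clipR2",(236,408),.026),("clipc",(214,375),.026),("M1",(110,305),.018),("M2",(355,310),.018),("jawL",(152,290),.063),("jawR",(240,290),.063),("edge",(200,370),.018)]: print(n,loc(plane(d,g(*p),z)).round(1))
E
```

```text
ptr [-41.1 -35. ]
clipL [-42.8 -21.4]
clipR [-42.6 -30.5]
clipL2 [-57.  -21.2]
clipR2 [-56.9 -29.4]
clipc [-49.8 -25.5]
M1 [-37.8  -2.5]
M2 [-38.  -53.1]
jawL [-20.9 -27.9]
jawR [-20.7 -43.2]
edge [-51.6 -20. ]
```

```bash

python3 -m handwheel '[{"xyz":[3.0,0,-1],"angular":[0,0,0]},{"xyz":[0.2,0,-3.5],"angular":[0,0,0]},{"xyz":[0,0,-1.5],"angular":[0,0,0]},{"xyz":[0,0,-0.3],"angular":[0,0,0]},{"xyz":[0,0,0],"angular":[0,0,0]}]'
python3 st.py
```

```text
time: 5.67
position: [0.5257, -0.1263, 0.0791]
tool_rot: [0.997, 1.35, -0.995]
ft_force: [-0.1, 0.7, 0.8]
grip_width: 0.005
loc [   3.6 -121.7] z 79.1 F loc 0.1 0.7 0.8 t 5.6667 tipdir [-0.013  0.012 -1.   ] open az 106.6
```

```bash

python3 -m handwheel '[{"xyz":[-0.1,-0.5,-0.3],"angular":[-0.7,-0.7,-0.5]},{"xyz":[0,0,-0.2],"angular":[0,0,0]}]'
python3 st.py
python3 -m handwheel '[{"xyz":[0,0,-0.1],"angular":[0,0,0]}]'
python3 st.py
```

```text
time: 5.83
position: [0.5243, -0.1302, 0.0729]
tool_rot: [0.999, 1.331, -1.0]
ft_force: [0.2, -0.3, 0.2]
grip_width: 0.008
loc [   1.2 -125. ] z 72.9 F loc 0.1 -0.3 0.2 t 5.8333 tipdir [-0.002  0.    -1.   ] open az 106.1
time: 5.92
position: [0.5242, -0.13, 0.0721]
tool_rot: [0.999, 1.33, -1.0]
ft_force: [0.2, -0.3, 0.2]
grip_width: 0.007
loc [   1.2 -124.9] z 72.1 F loc 0.1 -0.4 0.2 t 5.9167 tipdir [-0.001 -0.    -1.   ] open az 106.1
```

```bash

python3 -m handwheel '[{"xyz":[-0.1,0.4,-0.08],"angular":[0,0,0]}]'
python3 st.py
python3 -m handwheel '[{"xyz":[-0.2,0.6,-0.06],"angular":[0,0,0]}]'
python3 st.py
python3 -m handwheel '[{"xyz":[-0.2,0.6,-0.08],"angular":[0.2,0.2,0]}]'
python3 st.py
python3 -m handwheel '[{"xyz":[-0.1,0.5,-0.1],"angular":[0.3,0.2,0]}]'
python3 st.py
```

```text
time: 6.0
position: [0.5236, -0.1274, 0.0719]
tool_rot: [0.999, 1.328, -1.002]
ft_force: [-0.9, -2.6, 3.8]
grip_width: 0.006
loc [   1.3 -122.2] z 71.9 F loc -1.6 -2.2 3.8 t 6.0 tipdir [-0.    -0.002 -1.   ] open az 106.0
time: 6.08
position: [0.5221, -0.1226, 0.0724]
tool_rot: [0.999, 1.325, -1.003]
ft_force: [-0.9, -1.3, 2.7]
grip_width: 0.007
loc [   1.1 -117.1] z 72.4 F loc -1.2 -1.0 2.7 t 6.0833 tipdir [ 0.001 -0.004 -1.   ] open az 106.0
time: 6.17
position: [0.5205, -0.1163, 0.0725]
tool_rot: [1.001, 1.328, -1.003]
ft_force: [0.1, 0.0, -0.5]
grip_width: 0.008
loc [   1.2 -110.7] z 72.5 F loc 0.1 0.0 -0.5 t 6.1667 tipdir [-0.    -0.001 -1.   ] open az 105.9
time: 6.25
position: [0.5195, -0.1108, 0.0722]
tool_rot: [1.003, 1.333, -1.002]
ft_force: [0.7, -1.7, 2.2]
grip_width: 0.01
loc [   1.8 -105.1] z 72.2 F loc 0.2 -1.8 2.2 t 6.25 tipdir [-0.003  0.004 -1.   ] open az 105.9
```

```bash

python3 -m handwheel '[{"xyz":[0,0,1.0],"angular":[-0.2,0,0]},{"xyz":[0.5,-1.6,0.3],"angular":[0,0,0]},{"xyz":[0.1,-0.3,-0.2],"angular":[0,0,0]},{"xyz":[0,0,0],"angular":[0,0,0]}]'
python3 st.py
```

```text
time: 6.58
position: [0.5262, -0.1274, 0.0853]
tool_rot: [0.999, 1.333, -0.999]
ft_force: [-1.1, 0.2, 0.2]
grip_width: 0.007
loc [   3.8 -122.9] z 85.3 F loc -1.0 0.5 0.2 t 6.5833 tipdir [-0.002  0.002 -1.   ] open az 106.2
```

```bash

python3 look.py 6
```

```text
105 195
red 140.95744680851064 267.1489361702128 47 [-45.95405575 -23.72830002]
```

View pics/wz6.png

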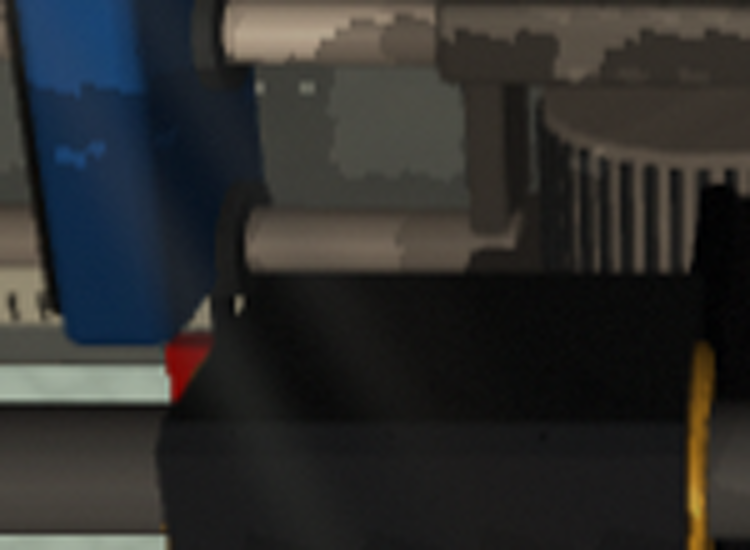

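```bash
python3 - <<'E'
from h import *
d=np.load("v6.npz");g=lambda u,v:(d["u0"]+(u+.5)/5-.5,d["v0"]+(v+.5)/5-.5)
for n,p,z in [("clipL",(168,345),.026),("jawL",(67,340),.063),("jawR",(168,340),.063)]: print(n,loc(plane(d,g(*p),z)).round(1))
E
```

```text
clipL [-42.6 -21.8]
jawL [-20.7 -24.5]
jawR [-20.5 -38.6]
```

```bash

python3 -m handwheel '[{"xyz":[-0.2,-0.2,-0.7],"angular":[0,0,0]},{"xyz":[0,0,-0.4],"angular":[0,0,0]}]'
python3 st.py
python3 -m handwheel '[{"xyz":[0,0,-0.2],"angular":[0,0,0]}]'
python3 st.py
```

```text
time: 6.8
position: [0.5245, -0.1303, 0.0741]
tool_rot: [1.0, 1.331, -1.0]
ft_force: [-0.1, 0.1, -0.7]
grip_width: 0.007
loc [   1.4 -125.2] z 74.1 F loc -0.0 0.1 -0.7 t 6.8 tipdir [-0.001  0.001 -1.   ] open az 106.1
time: 6.88
position: [0.5241, -0.1301, 0.0712]
tool_rot: [1.0, 1.332, -1.0]
ft_force: [0.4, -0.1, 5.7]
grip_width: 0.005
loc [   1.  -124.9] z 71.2 F loc 0.3 -0.2 5.7 t 6.8833 tipdir [-0.002  0.002 -1.   ] open az 106.1
```

```bash

python3 -m handwheel '[{"xyz":[-0.1,0.4,-0.04],"angular":[0,0,0]}]'
python3 st.py
python3 -m handwheel '[{"xyz":[-0.1,0.5,-0.06],"angular":[0,0,0]}]'
python3 st.py
python3 -m handwheel '[{"xyz":[-0.1,0.5,-0.1],"angular":[0.1,0.1,0]}]'
python3 st.py
python3 -m handwheel '[{"xyz":[-0.1,0.4,-0.1],"angular":[0.2,0.1,0]}]'
python3 st.py
```

```text
time: 6.97
position: [0.5238, -0.1283, 0.0713]
tool_rot: [1.0, 1.328, -1.002]
ft_force: [-0.8, -6.1, 15.0]
grip_width: 0.006
loc [   1.3 -123.2] z 71.3 F loc -2.4 -5.6 15.0 t 6.9667 tipdir [-0.    -0.001 -1.   ] open az 106.0
time: 7.05
position: [0.5232, -0.1257, 0.0719]
tool_rot: [0.998, 1.325, -1.004]
ft_force: [-4.2, -4.4, 13.4]
grip_width: 0.007
loc [   1.4 -120.5] z 71.9 F loc -5.2 -3.1 13.4 t 7.05 tipdir [ 0.    -0.005 -1.   ] open az 105.9
time: 7.13
position: [0.5223, -0.1228, 0.0722]
tool_rot: [0.998, 1.325, -1.007]
ft_force: [-3.9, -2.3, 10.5]
grip_width: 0.003
loc [   1.3 -117.4] z 72.2 F loc -4.3 -1.2 10.5 t 7.1333 tipdir [-0.001 -0.006 -1.   ] open az 105.9
time: 7.22
position: [0.5214, -0.1199, 0.0723]
tool_rot: [0.998, 1.327, -1.008]
ft_force: [-1.9, -1.7, 5.0]
grip_width: 0.009
loc [   1.2 -114.3] z 72.3 F loc -2.3 -1.2 5.0 t 7.2167 tipdir [-0.003 -0.005 -1.   ] open az 105.8
```

```bash

python3 -m handwheel '[{"xyz":[-0.1,0.4,-0.08],"angular":[0.2,0,0.1]}]'
python3 st.py
python3 -m handwheel '[{"xyz":[-0.1,0.2,-0.06],"angular":[0,0,0]}]'
python3 st.py
```

```text
time: 7.3
position: [0.5206, -0.1168, 0.0724]
tool_rot: [0.999, 1.328, -1.006]
ft_force: [-1.0, -1.5, 4.9]
grip_width: 0.005
loc [   1.2 -111.2] z 72.4 F loc -1.4 -1.2 4.9 t 7.3 tipdir [-0.002 -0.003 -1.   ] open az 105.9
time: 7.38
position: [0.5201, -0.1152, 0.0724]
tool_rot: [0.999, 1.326, -1.006]
ft_force: [0.5, -0.7, 3.1]
grip_width: 0.006
loc [   1.2 -109.5] z 72.4 F loc 0.3 -0.8 3.1 t 7.3833 tipdir [-0.001 -0.005 -1.   ] open az 105.9
```

Rolled about 15 mm. I'll lift off and check.

```bash

python3 -m handwheel '[{"xyz":[0,0,1.5],"angular":[0,0,0]},{"xyz":[0,-1,4],"angular":[0,0,0]},{"xyz":[-2.5,-0.5,2.5],"angular":[0,0,0]},{"xyz":[0,0,0],"angular":[0,0,0]},{"xyz":[0,0,0],"angular":[0,0,0]}]'
python3 st.py
python3 look.py 7
```

```text
time: 7.8
position: [0.4916, -0.1275, 0.1519]
tool_rot: [0.996, 1.334, -1.005]
ft_force: [0.1, -0.3, 0.4]
grip_width: 0.003
loc [ -29.6 -113.7] z 151.9 F loc 0.0 -0.3 0.4 t 7.8 tipdir [-0.007 -0.001 -1.   ] open az 106.1
131 133
red 172.42391304347825 207.94565217391303 92 [-50.43290482 -24.69339689]
```

View pics/wz7.png

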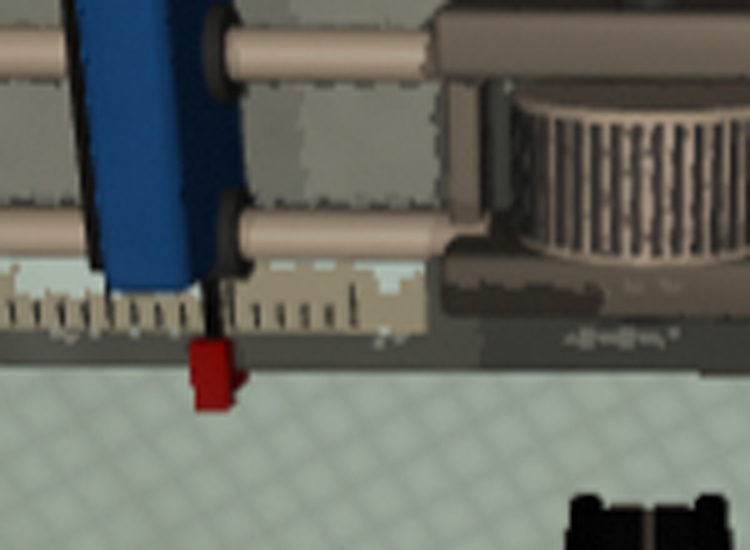

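The pointer, at column 212 in the zoom, points at the middle of the clip (190–235). I'll withdraw the hand and check from the other cameras.

```bash
python3 - <<'E'
from h import *
d=np.load("v7.npz");g=lambda u,v:(d["u0"]+(u+.5)/5-.5,d["v0"]+(v+.5)/5-.5)
for n,p,z in [("ptr",(212,335),.026),("ptr21",(211,300),.026),("clipL",(191,342),.026),("clipR",(235,342),.026),("clipL2",(195,408),.026),("clipR2",(233,408),.026),("jawL",(106,288),.063),("jawR",(190,288),.063)]: print(n,loc(plane(d,g(*p),z)).round(1))
E
python3 -m handwheel '[{"xyz":[-2,-3,1.5],"angular":[0,0,0]},{"xyz":[-2,-3,1.5],"angular":[0,0,0]},{"xyz":[-2,-3,1],"angular":[0,0,0]},{"xyz":[-2,-3,1],"angular":[0,0,0]},{"xyz":[-1,-3,0],"angular":[0,0,0]}]'
python3 -m handwheel '[{"xyz":[-1,-3.5,0],"angular":[0,0,0]},{"xyz":[-1,-3.5,0],"angular":[0,0,0]},{"xyz":[0,0,0],"angular":[0,0,0]},{"xyz":[0,0,0],"angular":[0,0,0]},{"xyz":[0,0,0],"angular":[0,0,0]}]'
python3 - <<'E'
from bench import *
import cv2,numpy as np
z=lambda P,k:cv2.resize(P,None,fx=k,fy=k,interpolation=cv2.INTER_CUBIC)
t=get_image("top")["pixels"];s=get_image("side")["pixels"]
cv2.imwrite("pics/topz8.png",z(t[185:255,200:333],6))
cv2.imwrite("pics/sidez8.png",z(s[160:245,230:310],7));cv2.imwrite("pics/top8.png",t)
E
```

```text
ptr [-41.5 -26. ]
ptr21 [-34.1 -26.3]
clipL [-43.  -21.6]
clipR [-42.9 -30.5]
clipL2 [-57.3 -21.3]
clipR2 [-57.2 -29.1]
jawL [-20.9 -19.3]
jawR [-20.8 -34. ]
time: 8.27
position: [0.4, -0.2696, 0.196]
tool_rot: [0.984, 1.355, -0.987]
ft_force: [0.3, -0.5, -0.5]
grip_width: 0.006
time: 8.68
position: [0.3734, -0.3481, 0.1877]
tool_rot: [0.993, 1.362, -0.997]
ft_force: [0.0, 0.2, -0.1]
grip_width: 0.006
```

View pics/topz8.png

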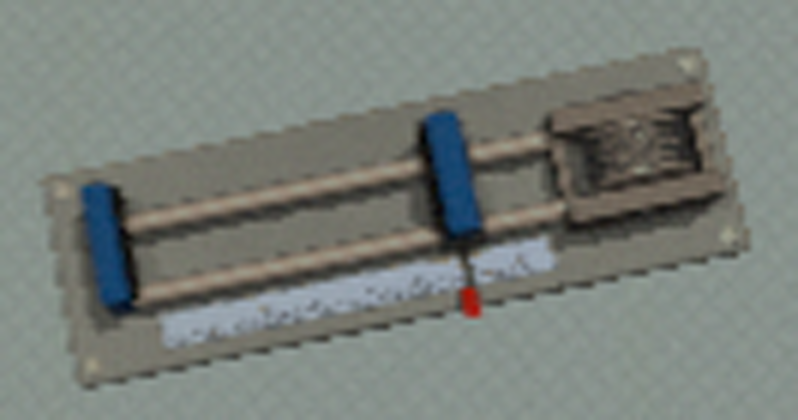

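View pics/sidez8.png

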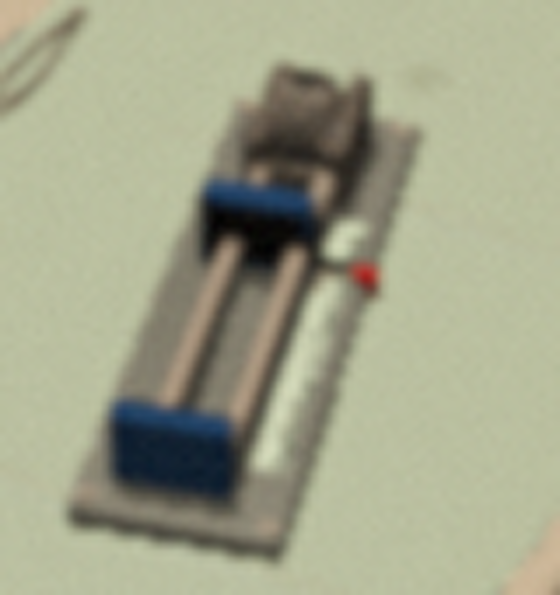

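View pics/top8.png

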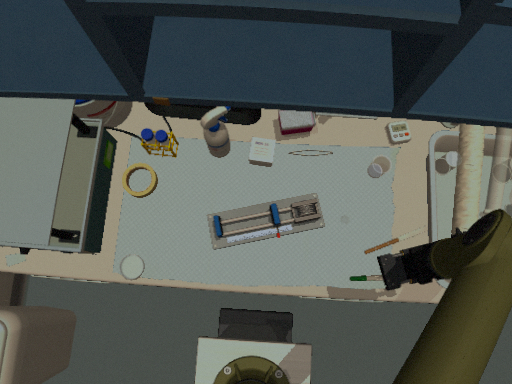

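All three views show the pointer on the clip: top zoom tip (470,285) above clip (470,300), and in the side zoom the pointer runs into the clip. The hand is clear and nothing else has moved.

```bash
python3 -c "
from bench import *
close_job();s=get_state();print(s['time'],s['qd'])"
```

```text
the job is handed in; nothing more can be done
the job is handed in; nothing more can be done
```

The jaw is closed so that its black pointer lines up with the red gauge clip. I rolled the wheel in four fingertip strokes with the gripper shut, then took the hand well clear and handed the job in at about 9 s.

- **Alignment:** the last wrist-camera measurement put the pointer tip at y ≈ -26.0 mm and the clip middle at y ≈ -25.5 mm in the cradle's frame. That is about 0.5 mm off, against ±4 mm allowed. The top and side pictures, checked by eye after the hand was away, agreed.
- **Surroundings:** the box, rack, dish and pen look unmoved in the final top picture.
- **Force on the wheel:** the press was mostly 2 to 10 N, but it rose briefly to 13–19 N in three of the four strokes. That is firmer than the light press asked for, though well under the limits. In strokes 1 and 3 it dropped to about zero for a moment.
- **Camera disagreement:** one early wrist-camera reading was 5 to 10 mm off the top camera, at least partly because the arm was still settling. I did not use it for positions; later readings agreed to within about 1 to 2 mm.

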